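# Press the lever to open the parts-cleaning tank

## Robot

A 6-joint arm with a two-finger parallel gripper is mounted at the origin on the work surface. World frame = base frame: x ahead of the robot, y to its left, z up, the work surface at z = 0. Lengths are in m, angles in rad, forces in N, time in s.
With the tool pointing down it reaches from about 0.325 to 0.85 m from the base axis. Payload 4.4 kg.
Tool frame: the origin (TCP) lies at the very end of the fingers, on their centre line; the grasp point (between the pads) lies r.tcp_to_grasp behind it (r.tcp_to_grasp is the distance from the TCP to the grasp point, in m); z points along the fingers, y is the line along which they close (so a half turn about z gives the same grasp; the last joint's range is limited). The gripper opens to 94 mm and grips with 3 to 60 N. Pads are 16 mm wide; open, the fingers measure 119 mm over their backs; the gripper's body (75 mm by 177 mm) begins 78 mm behind the grasp point.
Start: joints at [1.157, 0.207, 1.542, -0, 1.393, -0.15], TCP at [0.15, 0.555, 0.205] pointing down, gripper open.
Joint ranges: [-2.73, 2.73], [-0.86, 2.22], [0.23, 2.46], [-1.11, 4.25], [0.08, 2.63], [-2.82, 2.82]. Speed limits (rad/s): [2.79, 2.79, 3.14, 3.14, 3.14, 3.14].

## Interface

Orientations are given as [roll, pitch, yaw] about the fixed x, y, z axes, in that order (R = Rz(yaw) Ry(pitch) Rx(roll)).
In Python, from bench import r gives the robot as it stands. The module is installed in compiled form; this text tells all that it offers.
- The arm moves only by the tool drive_tool, never from a script. Its argument "commands" is a list of rows, each a list of 3 entries, a list of its own where there are three numbers: the opening, from 0 (shut) to 1 (fully open), then the shift along the tool's x, y, z in m, then the turn, a rotation vector about the tool's x, y, z in rad. A call has 1 to 12 rows; each row shifts and turns the commanded pose from where the row before left it, along the tool's axes as they then stand; what a row does not reach is not made up. A row lasts 1/10 s, in which the tool goes at most 50 mm and 8.59 degrees, less where a joint would pass 70% of its speed; a pose out of reach is approached as far as the arm can. A call is refused whole if a number of a shift passes 0.05 or a number of a turn 0.15, either way. A call with a gripper value outside its range is refused whole. The fingers move at their own pace and stop on an object; the grip force is fixed at half the most. Time passes only in rows, so rows that do not move let the fingers close. It gives the time, the measured TCP pose, the force, the opening and the grip force at its end, in the units of the state.
- r.get_obs(): the state, without advancing time (a new reading comes with each control period).
- r.get_image(name): name is "scene" or "top"; returns (picture, depth): 384x512x3 uint8, blue, green, red; 384x512 float32, m along the optical axis (not along the pixel's ray), 0 where there is no reading.
- r.get_calibration(name): a dict with "fx", "fy", "cx", "cy" (pixels), "R" (3x3) and "t" (3): a world point X has camera coordinates R X + t. Camera axes: x right, y down, z forward; pixel columns grow to the right and rows downward; lengths in m; the calibration is good to about 2 mm. A picture is of the moment at which its call begins. get_calibration takes no time and is no camera call.
- r.sign_off(): hands the job in; it is judged then, once.
The state is a dict: "clock": time; "joint_positions": joint angles; "joint_velocities": joint speeds; "tau": joint torques, N m; "tool_pos": TCP position; "eef_rot": TCP orientation; "contact_force": force on the tool from outside, world axes, zero at the start; "ft_torque": the same for the moment, N m; "grip_width": finger opening in m; "grasp_force": force on a finger pad.
Only numpy, scipy, OpenCV 4.12 (cv2) and the standard library are available. Lean on these libraries where they do the work, as an engineer would, in place of code of your own. Each camera call takes 0.05 s, during which the arm holds its last target. There are 200 camera calls.

## Task

Open the steel lid of the parts-cleaning tank and hold it open: push the swing latch on its front fully clear of the lid with a fingertip, then press on the lever's pad, not its bar, all the way down so that the lever, not your fingers, raises the heavy lid. Only push and press, do not pull the lever up or touch the lid, and leave everything else on the bench where it stands. The lid falls shut by itself, so the program finishes while still holding the pad down.

Things in the scene. Friction and masses are not known exactly. Their poses are not given: they have to be found in the camera images.
- tank: green sheet-steel parts-cleaning tank, fixed to the bench, 220 mm deep (x) by 280 mm wide (y) and 150 mm high. Origin at the centre of its underside; its own x axis points from its front to its back (the lid's hinge is along the back rim), y to its left, z up; the front faces the robot, turned up to 0.3 rad. The lever runs along its right side (-y), the latch is on its front
- lid: the lid, a plain 2.8 kg steel plate (more or less by up to a quarter) 236 mm deep by 296 mm wide with a turned-down edge, hinged along the tank's back rim. Its top face is 157 mm above the bench when shut. Origin at the middle of its front edge, 7 mm below the top face; its x axis points to the hinge, 236 mm away. Level when shut; with the lever fully down it is tilted about 0.51 rad, the front edge about 118 mm up. It falls shut when let go
- lever (a joint): the lever, a flat steel bar (8 mm wide, 22 mm high) turning on a level pin on the tank's right side: long arm 190 mm to the front with the pad on its end, short arm 55 mm to the back with a roller under a lug on the lid's edge. 0 at rest (long arm 0.42 rad above level), grows as the pad goes down, 0.84 at its stop. Lifting the lid takes 7 to 14 N on the pad, easing to 3 to 6 N near the stop
- lever_pad (a point): centre of the top of the pad, a rubber-faced plate 60 mm along the lever by 80 mm across, front lip 3 mm high. 250 mm above the bench at rest, 95 mm at the stop, 95 mm or more in front of the tank. Its face is parallel to the long arm, 20 mm above the arm's centre line (slopes 0.42 rad up to the front at rest, 0.42 rad down to the front at the stop); 191 mm from lever_pivot
- lever_pivot (a point): centre of the lever's pin, 154 mm above the bench; the pin lies along the tank's y axis
- latch (a joint): the swing latch, a flat dark steel bar 97 mm by 14 mm on an upright pivot in front of the lid; 0 with its nose straight back over the lid's front edge, holding the lid down; grows as its tail is pushed to the tank's left (+y), clockwise from above; from 1.2 the nose is clear of the lid, 1.57 is its stop. It stays where it is left, starts between 0 and 0.35, and takes 1 to 2 N at the pin
- latch_pin (a point): centre of the upright round pin on the latch's tail, 12 mm in diameter; it stands free from 165 to 205 mm above the bench, 44 mm from latch_pivot; with the latch at 0 it is straight in front of the pivot, at 1.57 straight to the pivot's left. Fingertips no lower than 168 mm above the bench pass over the latch's bar and the lid
- latch_pivot (a point): the latch's pivot on the bar, 162 mm above the bench, 24 mm in front of the lid's front edge
- jar: glass jar with a steel cap, 60 mm in diameter, 70 mm high, bystander in front of the tank; origin at its underside
- spray: spray can, 54 mm in diameter, 150 mm high, bystander to the left of the tank; origin at its underside
- brush: brush, 160 mm long, lying on the bench beside the tank, just outside the lever, bystander
- funnel: red funnel upside down, 72 mm in diameter, 70 mm high, bystander at the left; origin at its underside
- block: green block with rows of holes, 90 mm by 130 mm by 22 mm, bystander at the right; origin at its underside
- mug: white mug, 80 mm in diameter, 90 mm high, bystander at the left; origin at its underside
- wrench: open wrench, 170 mm long, lying at the right, bystander
- weight: turned steel check weight, 36 mm in diameter, 66 mm high, bystander in front of the tank, left of the jar; origin at its underside

How it is judged:
By the outcome, as a careful person would: the job done as asked, in the order asked, and still so for the second after the job is handed in, while the arm keeps its last pose, push and grip.
It also fails if it takes over 46 s, if anything falls off the work surface, if the arm or the gripper's body presses on something with over 40 N, if the wrist force passes 120 N, or if a joint passes its speed limit or range.

## Working session

There is one attempt and no reset: what is moved stays moved. The work goes in short steps, Python scripts to look and compute and a tool call to move; the robot and the scene stay as the last step left them, time stands still between calls to the robot, and variables do not carry over. Pictures are saved under pics/ and viewed, at most 10 in all, crops included, and the job is handed in when it is done.

Besides the shell and the picture viewer there is one more tool, called after "Request:" by a JSON object that holds its "name" and its "arguments", one argument or row to a line. drive_tool: Moves the arm, as the interface text tells. Its arguments: {"type":"object","properties":{"commands":{"type":"array","items":{"type":"array"}}},"required":["commands"]}

```bash
mkdir -p pics
cat > h.py <<'E'
from bench import r
import numpy as np, cv2
from scipy.spatial.transform import Rotation as Ro
def px(name,d,u,v):
    c=r.get_calibration(name); z=d[int(v),int(u)]
    p=np.array([(u-c['cx'])/c['fx']*z,(v-c['cy'])/c['fy']*z,z])
    return np.array(c['R']).T@(p-np.array(c['t']))
E
python3 - <<'E'
from h import *
for n in("scene","top"):
    im,d=r.get_image(n); np.save(n+"0.npy",d); cv2.imwrite(f"pics/{n}0.png",cv2.resize(im,(800,600),interpolation=cv2.INTER_CUBIC))
    c=r.get_calibration(n); print(n,-np.array(c['R']).T@c['t'])
print(r.get_obs(), r.tcp_to_grasp)
E
```

```text
scene [0.81596523 0.79524042 0.88215705]
top [0.32934196 0.00758902 1.37946749]
{'clock': 0.1, 'joint_positions': array([ 1.15651605e+00,  2.07352469e-01,  1.54276118e+00, -7.50977947e-06,
        1.39350362e+00, -1.50505298e-01]), 'joint_velocities': array([-5.33334478e-04, -2.47508233e-03, -4.11603442e-03, -9.31469031e-04,
        2.98960147e-03, -4.68346894e-05]), 'tau': array([-5.30989255e-04, -3.71863854e+01, -2.82292271e+01,  6.99273963e-02,
        3.10997001e-02, -4.25268013e-05]), 'tool_pos': array([0.14964525, 0.55445062, 0.20442055]), 'eef_rot': array([-3.13958982e+00, -2.96259565e-04,  2.87781871e+00]), 'contact_force': array([ 0.44605021, -0.59955462, -1.02437897]), 'ft_torque': array([0.02731169, 0.05178816, 0.03790529]), 'grasp_force': 0.0, 'grip_width': 0.09390096026870691} 0.0188
```

View pics/scene0.png

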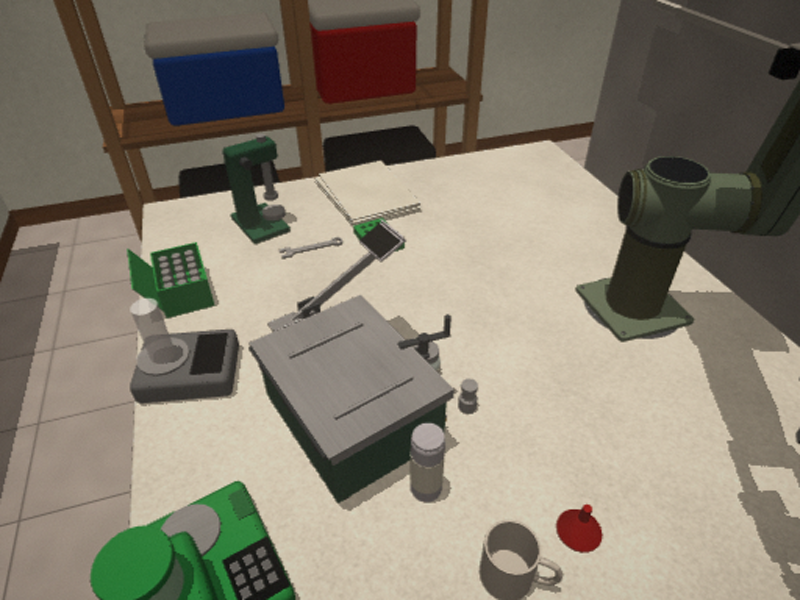

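View pics/top0.png

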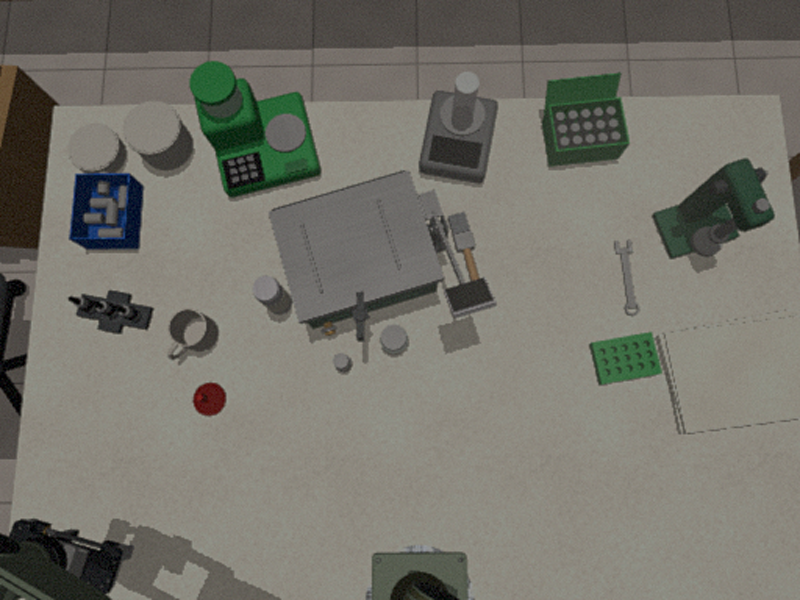

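The pictures show the lid with corners at about (270,210), (408,172), (442,280) and (307,322) in the top view. The latch bar runs from (360,292) to its pin near (361,337). The lever pad is at (470,295), and the jar (394,340) and the weight (342,362) stand close in front of it.

Run:
```python
from h import *
d=np.load("top0.npy")
for n,u,v in [("bl",276,212),("br",405,178),("fr",437,278),("fl",309,316),("latchpiv",361,314),("pin",361,336),("pad",468,294),("pad2",476,290),("padL",452,298),("jar",394,340),("wt",342,362),("spray",266,290)]:
    print(n,px("top",d,u*.64,v*.64).round(3))
c=r.get_calibration("top");print(c['fx'],c['cx'],c['cy'],np.array(c['R']).round(3))
im,_=r.get_image("top"); a=im[160:260,200:330]; cv2.imwrite("pics/c1.png",cv2.resize(a,(780,600),interpolation=cv2.INTER_CUBIC))
im,d=r.get_image("scene");a=im[130:250,160:310]; cv2.imwrite("pics/c2.png",cv2.resize(a,(750,600),interpolation=cv2.INTER_CUBIC))
```

```text
bl [0.769 0.276 0.153]
br [0.836 0.016 0.156]
fr [ 0.627 -0.044  0.159]
fl [0.556 0.206 0.153]
latchpiv [0.555 0.103 0.171]
pin [0.508 0.1   0.202]
pad [ 0.576 -0.096  0.245]
pad2 [ 0.583 -0.111  0.245]
padL [ 0.569 -0.067  0.245]
jar [0.519 0.043 0.068]
wt [0.475 0.15  0.066]
spray [0.609 0.291 0.152]
411.3022048994138 257.32553111047605 196.39053968998545 [[-0.009 -1.    -0.016]
 [-0.981  0.012 -0.194]
 [ 0.194  0.014 -0.981]]
```

View pics/c1.png

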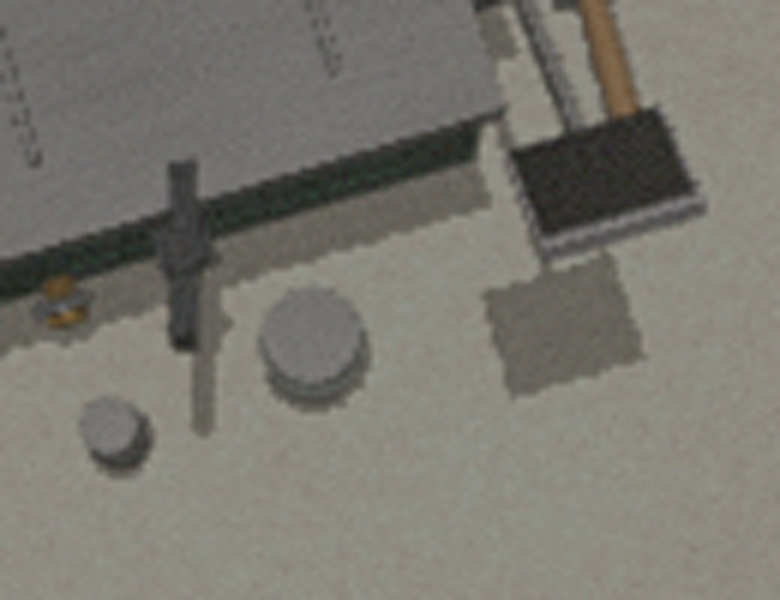

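View pics/c2.png

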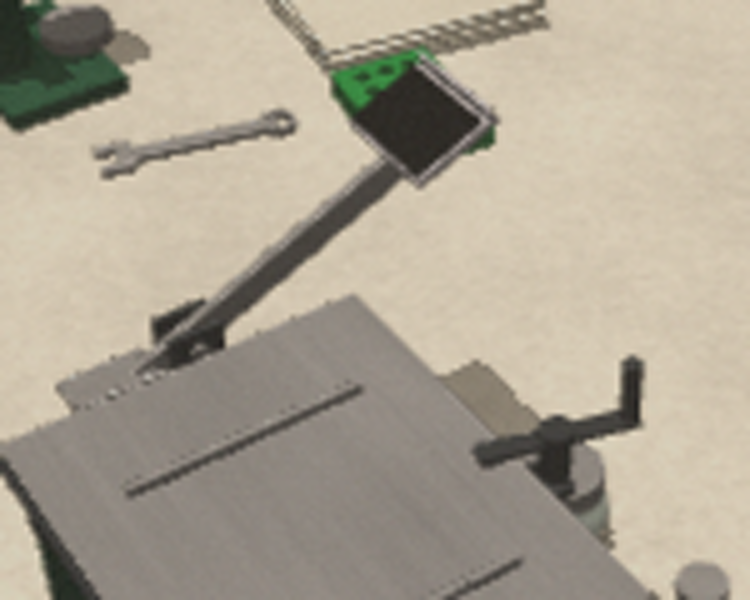

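Request:
{"name": "drive_tool", "arguments": {
  "commands": [
    [0,[0,0,-0.05],[0,0,-0.135]],
    [0,[0,0,-0.045],[0,0,-0.135]],
    [0,[0,0,0],[0,0,-0.135]],
    [0,[0,0,0],[0,0,-0.135]],
    [0,[-0.013,-0.036,0],[0,0,0]],
    [0,[-0.013,-0.036,0],[0,0,0]],
    [0,[-0.013,-0.036,0],[0,0,0]],
    [0,[-0.013,-0.036,0],[0,0,0]],
    [0,[-0.013,-0.036,0],[0,0,0]],
    [0,[-0.013,-0.036,0],[0,0,0]],
    [0,[-0.013,-0.036,0],[0,0,0]],
    [0,[-0.013,-0.036,0],[0,0,0]]
  ]
}}

```text
clock: 1.4
tool_pos: [0.329, 0.305, 0.3004]
eef_rot: [3.142, 0.0, -2.865]
contact_force: [0.3, -0.8, 0.9]
grip_width: 0.0018
grasp_force: 0.0
```

Request:
{"name": "drive_tool", "arguments": {
  "commands": [
    [0,[-0.013,-0.036,0],[0,0,0]],
    [0,[-0.013,-0.036,0],[0,0,0]],
    [0,[-0.013,-0.036,0],[0,0,0]],
    [0,[-0.013,-0.036,0],[0,0,0]],
    [0,[-0.013,-0.036,0],[0,0,0]],
    [0,[-0.013,-0.036,0],[0,0,0]],
    [0,[-0.013,-0.036,0],[0,0,0]],
    [0,[-0.013,-0.036,0],[0,0,0]],
    [0,[0,0,0],[0,0,0]],
    [0,[0,0,0],[0,0,0]]
  ]
}}

```text
clock: 2.4
tool_pos: [0.5069, 0.0573, 0.2999]
eef_rot: [3.141, -0.001, -2.867]
contact_force: [0.6, -0.0, 1.0]
grip_width: 0.0003
grasp_force: 0.0
```

Request:
{"name": "drive_tool", "arguments": {
  "commands": [
    [0,[0,0,0.042],[0,0,0]],
    [0,[0,0,0.042],[0,0,0]],
    [0,[-0.005,0,0.041],[0,0,0]],
    [0,[-0.005,0.012,0],[0,0,0]],
    [0,[0,0.011,0],[0,0,0]],
    [0,[0,0.007,0],[0,0,0]],
    [0,[0,0.007,0],[0,0,0]],
    [0,[-0.002,0.007,0],[0,0,0]],
    [0,[-0.002,0.007,0],[0,0,0]],
    [0,[-0.004,0.006,0],[0,0,0]],
    [0,[-0.004,0.006,0],[0,0,0]],
    [0,[0,0,0],[0,0,0]]
  ]
}}

```text
clock: 3.6
tool_pos: [0.5112, 0.1253, 0.1752]
eef_rot: [3.141, -0.0, -2.865]
contact_force: [-0.1, 0.4, -0.3]
grip_width: 0.0005
grasp_force: 0.0
```

Run:
```python
from h import *
im,_=r.get_image("scene"); a=im[130:280,200:400]; cv2.imwrite("pics/c3.png",cv2.resize(a,(800,600),interpolation=cv2.INTER_CUBIC))
```

```text
(no output)
```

View pics/c3.png

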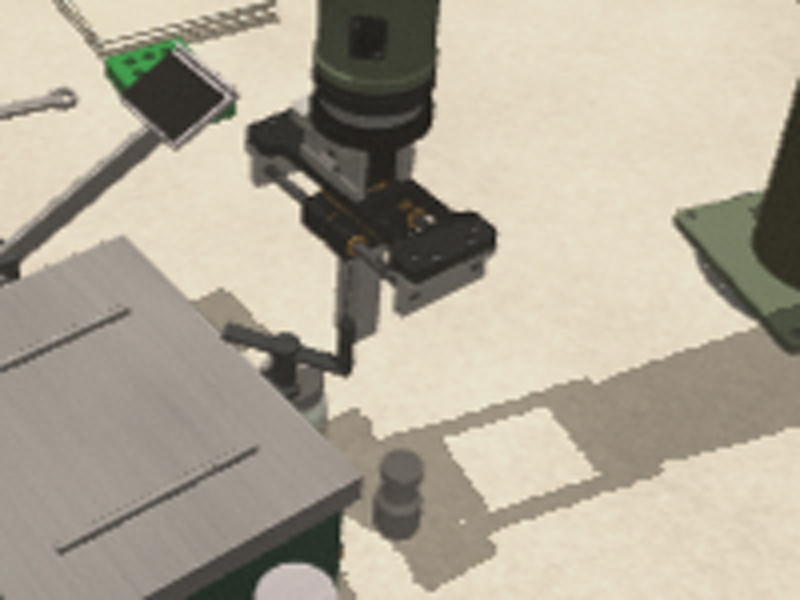

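The finger is against the pin's right side and the latch has swung part way, to about 1 rad. I'll carry on round the arc.

Request:
{"name": "drive_tool", "arguments": {
  "commands": [
    [0,[-0.005,0.005,0],[0,0,0]],
    [0,[-0.005,0.004,0],[0,0,0]],
    [0,[-0.005,0.002,0],[0,0,0]],
    [0,[-0.003,0.001,0],[0,0,0]],
    [0,[-0.001,0,0],[0,0,0]],
    [0,[0,0,0],[0,0,0]]
  ]
}}

```text
clock: 4.25
tool_pos: [0.5263, 0.1412, 0.1753]
eef_rot: [3.141, 0.0, -2.865]
contact_force: [-0.5, -0.6, 0.2]
grip_width: 0.0005
grasp_force: 0.3
```

Run:
```python
from h import *
im,_=r.get_image("scene"); a=im[160:280,220:380]; cv2.imwrite("pics/c4.png",cv2.resize(a,(800,600),interpolation=cv2.INTER_CUBIC))
```

```text
(no output)
```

View pics/c4.png

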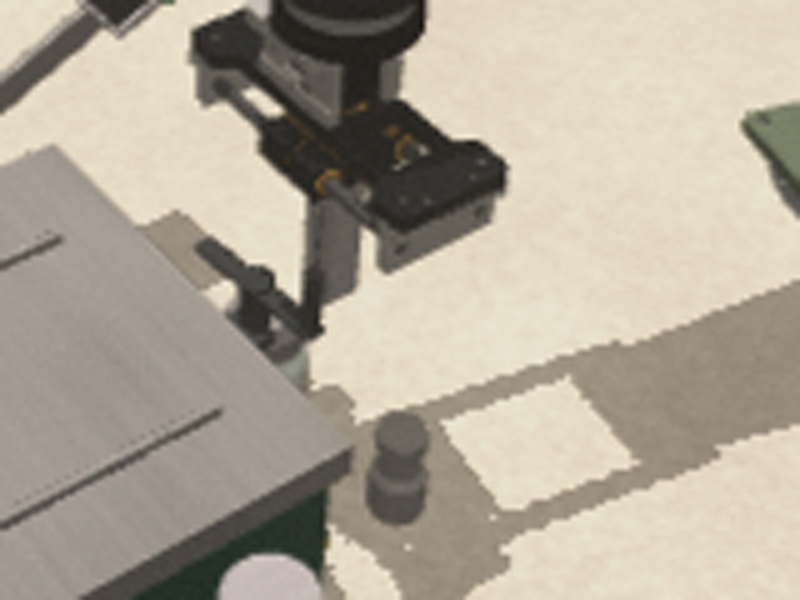

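The latch is nearly parallel to the lid's front edge and its nose is clear. I'll nudge it a little further, retreat, and hover over the pad.

Request:
{"name": "drive_tool", "arguments": {
  "commands": [
    [0,[-0.003,0,0],[0,0,0]],
    [0,[-0.002,0,0],[0,0,0]],
    [0,[0.015,0,0],[0,0,0]],
    [0,[0.016,0,0],[0,0,0]],
    [0,[0,0,-0.042],[0,0,0]],
    [0,[0,0,-0.042],[0,0,0]],
    [0,[0,0,-0.041],[0,0,0]],
    [0,[-0.004,-0.04,0],[0,0,0]],
    [0,[-0.004,-0.04,0],[0,0,0]],
    [0,[-0.004,-0.04,0],[0,0,0]],
    [0,[-0.004,-0.04,0],[0,0,0]],
    [0,[-0.003,-0.04,0],[0,0,0]]
  ]
}}

```text
clock: 5.5
tool_pos: [0.5751, -0.0553, 0.301]
eef_rot: [-3.14, 0.002, -2.866]
contact_force: [0.5, 0.6, 0.6]
grip_width: 0.0004
grasp_force: 0.0
```

Request:
{"name": "drive_tool", "arguments": {
  "commands": [
    [0,[-0.003,-0.044,0],[0,0,0]],
    [0,[0,0,0],[0,0.14,0]],
    [0,[0,0,0],[0,0.14,0]],
    [0,[0,0,0],[0,0.14,0]],
    [0,[0,0,0],[0,0,0]],
    [0,[0,0,0],[0,0,0]]
  ]
}}

```text
clock: 6.1
tool_pos: [0.5892, -0.0948, 0.2986]
eef_rot: [3.141, -0.42, -2.864]
contact_force: [-0.5, 0.4, -0.7]
grip_width: 0.0002
grasp_force: 0.0
```

Run:
```python
from h import *
im,d=r.get_image("scene"); a=im[100:250,160:360]; cv2.imwrite("pics/c5.png",cv2.resize(a,(800,600),interpolation=cv2.INTER_CUBIC))
np.save("s5.npy",d)
```

```text
(no output)
```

View pics/c5.png

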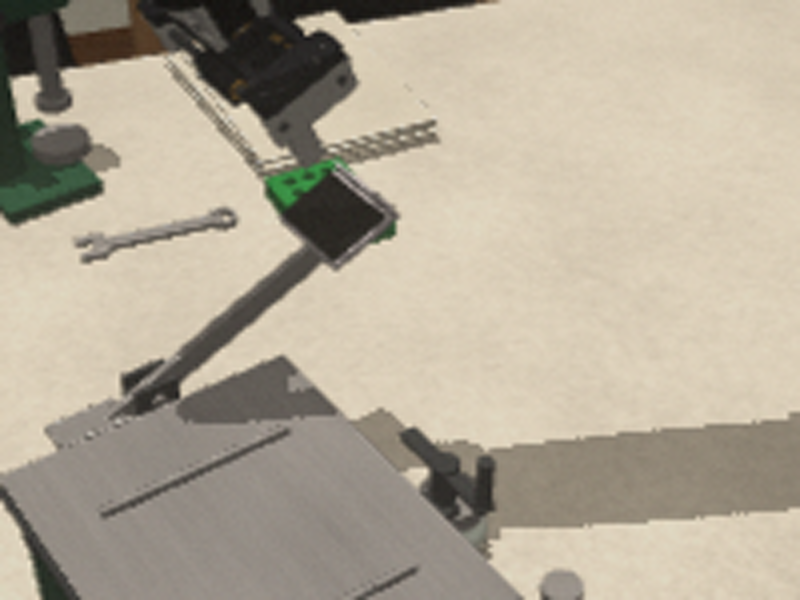

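The latch now lies along the lid's front, with its nose clear. The finger hovers above the pad, which is centred at crop pixel (337,217).

Run:
```python
from h import *
d=np.load("s5.npy")
o=r.get_obs();R=Ro.from_euler('xyz',o['eef_rot']).as_matrix()
for u,v in[(337,217),(333,262),(283,207),(335,168),(394,213)]:
    p=px("scene",d,160+u/4,100+v/4); print(p.round(3),(R.T@(p-o['tool_pos'])).round(3))
```

```text
[ 0.573 -0.087  0.249] [-0.009  0.012  0.053]
[ 0.587 -0.051  0.235] [-0.036  0.043  0.056]
[ 0.531 -0.449  0.015] [ 0.023 -0.325  0.323]
[ 0.559 -0.14   0.258] [ 0.02  -0.035  0.056]
[ 0.535 -0.064  0.26 ] [0.023 0.045 0.055]
```

Request:
{"name": "drive_tool", "arguments": {
  "commands": [
    [0,[-0.004,0.002,0.02],[0,0,0]],
    [0,[-0.003,0.002,0.02],[0,0,0]],
    [0,[0,0,0.006],[0,0,0]],
    [0,[0,0,0.004],[0,0,0]],
    [0,[0,0,0.004],[0,0,0]],
    [0,[0,0,0],[0,0,0]],
    [0,[0,0,0],[0,0,0]]
  ]
}}

```text
clock: 6.85
tool_pos: [0.5731, -0.0957, 0.2509]
eef_rot: [-3.139, -0.418, -2.867]
contact_force: [-1.2, -0.0, 5.3]
grip_width: 0.0005
grasp_force: 2.2
```

Contact, 5 N on the pad. Now I'll press along the lever's arc.

Request:
{"name": "drive_tool", "arguments": {
  "commands": [
    [0,[0.0006,0,0.0067],[0,-0.035,0]],
    [0,[0.0006,0,0.0067],[0,-0.035,0]],
    [0,[0.0006,0,0.0067],[0,-0.035,0]],
    [0,[0.0006,0,0.0067],[0,-0.035,0]],
    [0,[0.0006,0,0.0067],[0,-0.035,0]],
    [0,[0.0006,0,0.0067],[0,-0.035,0]]
  ]
}}

```text
clock: 7.45
tool_pos: [0.5587, -0.1001, 0.2156]
eef_rot: [-3.138, -0.203, -2.866]
contact_force: [-0.8, 1.8, 12.4]
grip_width: 0.0006
grasp_force: 5.5
```

Run:
```python
from h import *
im,d=r.get_image("scene"); a=im[100:280,140:380]; cv2.imwrite("pics/c6.png",cv2.resize(a,(800,600),interpolation=cv2.INTER_CUBIC))
np.save("s6.npy",d)
```

```text
(no output)
```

View pics/c6.png

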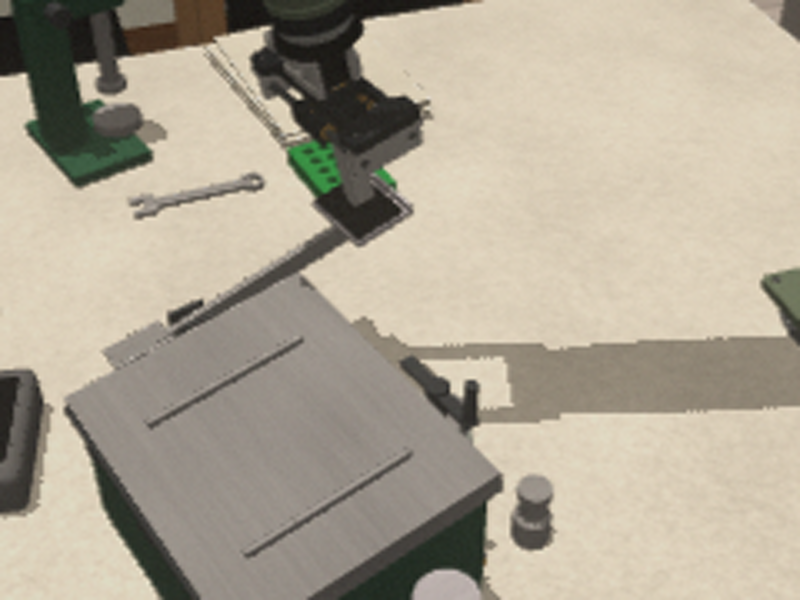

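The lid is rising, the latch is clear, and the fingertip is on the middle of the pad near (360,205). I'll continue.

Request:
{"name": "drive_tool", "arguments": {
  "commands": [
    [0,[0.0006,0,0.0067],[0,-0.035,0]],
    [0,[0.0006,0,0.0067],[0,-0.035,0]],
    [0,[0.0006,0,0.0067],[0,-0.035,0]],
    [0,[0.0006,0,0.0067],[0,-0.035,0]],
    [0,[0.0006,0,0.0067],[0,-0.035,0]],
    [0,[0.0006,0,0.0067],[0,-0.035,0]],
    [0,[0.0006,0,0.0067],[0,-0.035,0]],
    [0,[0.0006,0,0.0067],[0,-0.035,0]],
    [0,[0.0006,0,0.0067],[0,-0.035,0]],
    [0,[0.0006,0,0.0067],[0,-0.035,0]]
  ]
}}

```text
clock: 8.5
tool_pos: [0.5495, -0.1029, 0.1487]
eef_rot: [-3.139, 0.145, -2.865]
contact_force: [-4.4, 0.1, 10.4]
grip_width: 0.0004
grasp_force: 5.9
```

Request:
{"name": "drive_tool", "arguments": {
  "commands": [
    [0,[0.0006,0,0.0067],[0,-0.035,0]],
    [0,[0.0006,0,0.0067],[0,-0.035,0]],
    [0,[0.0006,0,0.0067],[0,-0.035,0]],
    [0,[0.0006,0,0.0067],[0,-0.035,0]],
    [0,[0.0006,0,0.0067],[0,-0.035,0]],
    [0,[0.0006,0,0.0067],[0,-0.035,0]],
    [0,[0,0,0],[0,0,0]],
    [0,[0,0,0],[0,0,0]]
  ]
}}

```text
clock: 9.3
tool_pos: [0.5533, -0.1013, 0.1059]
eef_rot: [-3.141, 0.35, -2.865]
contact_force: [-0.7, -0.1, -0.3]
grip_width: 0.0006
grasp_force: 0.2
```

Run:
```python
from h import *
print(r.get_obs()['contact_force'],r.get_obs()['clock'])
im,d=r.get_image("scene"); a=im[100:280,140:380]; cv2.imwrite("pics/c7.png",cv2.resize(a,(800,600),interpolation=cv2.INTER_CUBIC))
np.save("s7.npy",d)
```

```text
[-0.65342982 -0.0815006  -0.27506786] 9.3
```

View pics/c7.png

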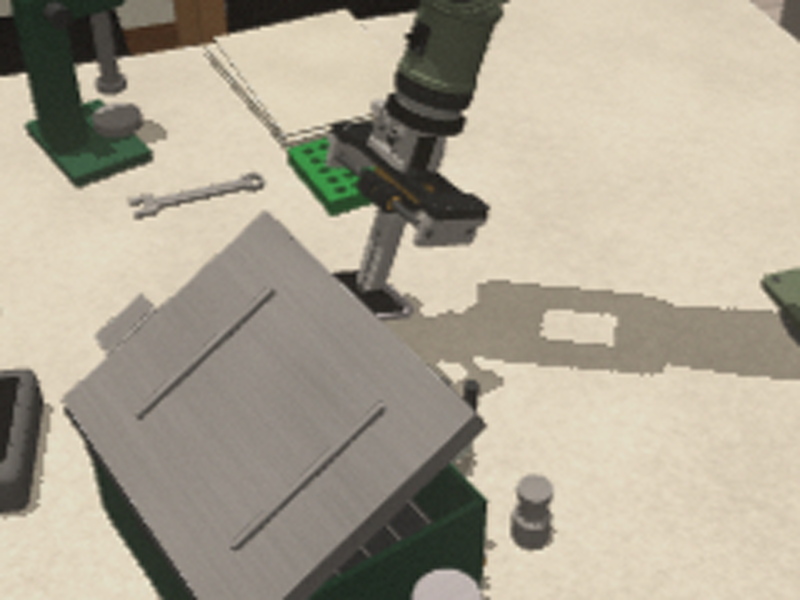

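The lid is well up and the finger is still on the pad near (375,290). I'll press to the stop with a small preload.

Request:
{"name": "drive_tool", "arguments": {
  "commands": [
    [0,[0.0006,0,0.0067],[0,-0.035,0]],
    [0,[0.0006,0,0.0067],[0,-0.035,0]],
    [0,[0,0,0.002],[0,0,0]],
    [0,[0,0,0.002],[0,0,0]],
    [0,[0,0,0],[0,0,0]],
    [0,[0,0,0],[0,0,0]]
  ]
}}

```text
clock: 9.95
tool_pos: [0.5586, -0.1004, 0.0935]
eef_rot: [-3.139, 0.42, -2.861]
contact_force: [-27.7, -1.9, 35.5]
grip_width: 0.0007
grasp_force: 22.0
```

Request:
{"name": "drive_tool", "arguments": {
  "commands": [
    [0,[0.001,0,-0.0015],[0,0,0]],
    [0,[0,0,0],[0,0,0]],
    [0,[0,0,0],[0,0,0]],
    [0,[0,0,0],[0,0,0]],
    [0,[0,0,0],[0,0,0]],
    [0,[0,0,0],[0,0,0]]
  ]
}}

```text
clock: 10.55
tool_pos: [0.5584, -0.1004, 0.0936]
eef_rot: [-3.139, 0.423, -2.862]
contact_force: [-14.0, 1.0, 24.0]
grip_width: 0.0003
grasp_force: 13.1
```

Run:
```python
from h import *
print(r.get_obs()['contact_force'])
im,d=r.get_image("top"); a=im[80:290,140:400]; cv2.imwrite("pics/c8.png",cv2.resize(a,(743,600),interpolation=cv2.INTER_CUBIC))
```

```text
[-14.0292797    0.98328943  24.02733674]
```

View pics/c8.png

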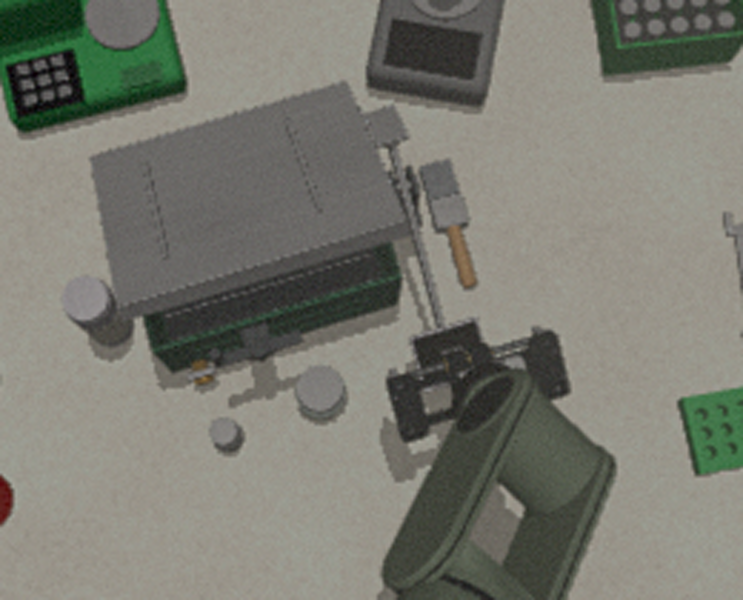

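The lid is held open with the lever at its stop. The latch lies along the tank's front at (250,345), clear of the lid, and the bystanders haven't moved.

```bash
python3 -c "
from bench import r
print(r.sign_off())"
```

```text
the job is handed in; nothing more can be done
None
```

The job is handed in: the latch is swung fully clear, the lever pad is pressed to its stop with about 28 N, and the lid is held open with the other items on the bench still in place.

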